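Shut the plate dryer's drawer and set its purge valve two turns open

TASK

The plate drawer of the bench dryer has been left open: push it fully home until its catch seats. Then set the nitrogen purge valve beside it: close the handwheel (clockwise seen from above) to its stop, back it off exactly two full turns, and finish still gripping the wheel's handle at that setting - your program ends while holding it, do not let go. Leave the other things on the bench where they are.

Things in the scene. Friction and masses are not known exactly. Their poses are not given: they have to be found in the camera images.
- drawer (a joint): The dryer's drawer slide: travel out of the cabinet in m, 0 = fully home, up to 0.12. It starts 0.05 to 0.085 open. Light to push (about 1 N, moving drawer 0.6 kg); a spring roller catch resists with about 6 N from 0.011 to 0.005, then presses the drawer home against a hard end stop at 0 and keeps it there.
- drawer_pull (a point): Point on the drawer: centre of the front face of the pull ledge, an aluminium bar 100 mm wide, 16 mm tall and standing 16 mm proud of the white drawer front (172 mm wide, 62 mm tall, 12 mm thick, its top edge 12 mm above this point). Its z is up and its +x is the direction in which the drawer is pushed home; the ledge face is 102 mm above the bench, free space before and below it; the cabinet top is 23 mm above this point.
- dryer: The plate dryer, fixed to the bench: white sheet-metal cabinet 260 mm deep, 260 mm wide, 125 mm high. Origin on the bench below the middle of its front face; x points into the cabinet (away from the robot), y to the left, z up. The purge valve (flange, brass angle valve, 104 mm aluminium handwheel) stands to the right of it, 10 mm behind the front face and 215 mm to the right of the middle, with a pipe into the cabinet's side.
- valve_axis (a point): Fixed point on the vertical axis of the handwheel, 188 mm above the bench, which is the height at which to grip the wheel's handle; the wheel's rim is 104 mm across, 12 mm thick, its upper side 157 mm above the bench (boss under the handle 159 mm). The wheel does not rise or sink as it turns.
- handwheel (a joint): Angle of the handwheel in rad: 0 = closed at its hard stop, growing as it is opened (counter-clockwise seen from above), 6.283 per turn, up to 25.2. It starts 2.0 to 5.6 open. Friction about 0.1 N m, that is 2 to 3 N at the handle; it stays where it is left.
- handle: The upright black handle on the handwheel's rim: a round grip 20 mm in diameter, from 160 mm to 214 mm above the bench (domed top, straight-sided up to 204 mm), turning freely on its own pin, 44 mm from the wheel's axis. Origin on its centre line 188 mm above the bench, at the height to grip it; z up, the direction of its x and y means nothing. Because it revolves, a hand can hold it without turning while it carries it round the circle.
- microplate: Bystander: a loose white 24-well plate, 85 x 127 x 20 mm, lying flat on the bench; origin at the centre of its underside.
- tube_rack: Bystander: a loose grey tube rack, 70 x 130 mm, 59 mm high with its capped tubes; origin at the centre of its underside.
- pipette: Bystander: a loose grey hand pipette 236 mm long, 26 mm thick, lying on the bench along its own x, from 65 mm behind its origin (tip end) to 171 mm before it; origin on the bench under its axis.

How it is judged (in metres and radians):
On the way, in this order (a step that is already met when the one before it is completed fails the run):
1. the drawer is pushed fully home and seated at its catch (value of joint drawer below 0.003 m), for 0.2 s.
2. with the drawer home, the handwheel is closed to its stop (value of joint handwheel below 0.08 rad and value of joint drawer below 0.003 m), for 0.2 s.
At the end, for the whole second after the job is handed in: The drawer is home (within 3 mm of its end stop), the handwheel rests two turns open from its stop (within 0.2 rad, about 11 degrees), and the fingers still hold its handle between them (grip above 2 N, handle's grip point within 30 mm of the grasp point) (value of joint drawer below 0.003 m and value of joint handwheel between 12.366 and 12.766 rad and velocity of joint handwheel between -0.05 and 0.05 rad/s and contact force between the fingers and handle above 2 N and distance between the grasp point and handle below 0.03 m); the arm keeps its last pose, push and grip.
It fails at once if the microplate is pushed about (more than 20 mm) (distance of microplate from where it was at the start of the episode above 0.02 m).
It fails at once if the tube rack is pushed about (more than 20 mm) (distance of tube_rack from where it was at the start of the episode above 0.02 m).
It fails at once if the pipette is pushed about (more than 20 mm) (distance of pipette from where it was at the start of the episode above 0.02 m).
It also fails if it takes over 72 s, if anything falls off the work surface, if the arm or the gripper's body presses on something with over 40 N, if the wrist force passes 120 N, or if a joint passes its speed limit or range.

ROBOT

A 6-joint arm with a two-finger parallel gripper is mounted at the origin on the work surface. World frame = base frame: x ahead of the robot, y to its left, z up, the work surface at z = 0. Lengths are in m, angles in degrees, forces in N, time in s.
With the tool pointing down it reaches from about 0.375 to 0.975 m from the base axis. Payload 3.8 kg.
Tool frame: the origin (TCP) lies at the centre of the arm's flange, where the gripper is bolted on; the fingertips stand 166 mm ahead of it and the grasp point (between the pads) lies ctrl.grip_point_offset ahead of it (ctrl.grip_point_offset is the distance from the TCP to the grasp point, in m); y points along the fingers, z is the direction in which the jaws open and shut, and the axes are right-handed (so a half turn about y gives the same grasp; the last joint's range is limited). The gripper opens to 88 mm and grips with 3 to 60 N. Pads are 18 mm wide; open, the fingers measure 123 mm over their backs; the gripper's body (75 mm by 187 mm) begins 45 mm behind the grasp point.
Start: joints at [-71.098, 15.12, 91.902, -0, 72.978, -2.114], TCP at [0.242, -0.63, 0.405] pointing down, gripper open.
Joint ranges: [-150.88, 150.88], [-54.13, 125.18], [17.81, 147.31], [-75.09, 255.09], [0, 152.58], [-146.25, 146.25]. Speed limits (degrees/s): [147.25, 147.25, 180, 180, 180, 180].

INTERFACE

Orientations are given as a 3x3 rotation matrix whose columns are the frame's x, y, z axes.
In Python, from rig import ctrl, inverse_kinematics, cams, job gives the robot as it stands. Calls block until the motion is done:
- ctrl.move_pose(position, orientation): joint-space move of the TCP to a pose.
- ctrl.servo_line(position, rot=None, vel=0.15, threshold=None): straight line of the TCP; rot=None keeps the orientation; vel is the mean speed in m/s. With threshold (N) it stops when the force on the tool has changed by that much, and returns True; else False.
- ctrl.move_j(angles): joint-space move.
- ctrl.grip(opening, newtons=None): opening from 0.0 (shut) to 1.0 (fully open); newtons is the grip in N (None keeps the last); returns when the fingers have stopped.
- ctrl.pause(seconds).
- inverse_kinematics(position, orientation): joint angles nearest the present ones, or None.
- cams.get_image(name): name is "scene" or "side" or "wrist"; returns the picture (384x512x3 uint8, red, green, blue); there is no depth.
- cams.camera_model(name): a dict with "fx", "fy", "cx", "cy" (pixels), "k1" (the pictures are not rectified: a ray, as slopes to the right and down, at radius r is drawn at 1 + k1 r^2 times it, then the intrinsics apply), "position" and "rotation" of the camera in the world. Camera axes: x right, y down, z forward; pixel columns grow to the right and rows downward; lengths in m; the calibration is good to about 2 mm. A picture is of the moment at which its call begins: read the wrist's pose just before it. camera_model takes no time and is no camera call; for the wrist camera it gives the pose at the moment of the call.
A pose or a line that the arm cannot do raises ctrl.IKError and nothing moves.
- job.sign_off(): hands the job in, once; it reports no verdict.
Readings, each from a call of its own:
- ctrl.get_t(): time.
- ctrl.get_qpos(): joint angles.
- ctrl.get_dq(): joint speeds.
- ctrl.get_joint_efforts(): joint torques, N m.
- ctrl.get_tcp_pos(): TCP position.
- ctrl.get_ee_rot(): TCP orientation.
- ctrl.get_wrist_force(): force on the tool from outside, world axes, zero at the start.
- ctrl.get_wrist_torque(): the same for the moment, N m.
- ctrl.get_grip_width(): opening from 0.0 (shut) to 1.0 (fully open).
Only numpy, scipy, OpenCV 4.12 (cv2) and the standard library are available. Lean on these libraries where they do the work, as an engineer would, in place of code of your own. Each camera call takes 0.05 s, during which the arm holds its last target. There are 200 camera calls.

## Working session

There is one attempt and no reset: what is moved stays moved. The work goes in short steps, each a Python script; the robot and the scene stay as the last script left them, time stands still between calls to the robot, and variables do not carry over. Pictures are saved under pics/ and viewed, about 8 in all and at most 12, crops included, and the job is handed in when it is done.

```bash
ls; mkdir -p pics
python3 - <<'E'
from rig import ctrl,cams
import cv2
for n in ("scene","side","wrist"):
    m=cams.camera_model(n); print(n,{k:(v.tolist() if hasattr(v,'tolist') else v) for k,v in m.items()})
    im=cams.get_image(n); cv2.imwrite(f"pics/{n}0.png",im[:,:,::-1])
print(ctrl.get_t(),ctrl.grip_point_offset,ctrl.get_ee_rot())
E
```

```text
pics
scene {'fx': 490.71784222221794, 'fy': 490.71784222221794, 'cx': 257.3334224323691, 'cy': 192.1141110747941, 'k1': -0.052274609036643355, 'position': [0.9195863394479853, 0.6799803043924725, 1.4527117192969925], 'rotation': [[-0.8824040813993792, 0.395704869314108, -0.2545205169152827], [0.4702554644445678, 0.7589308908006799, -0.45042613284367783], [0.014927668596998492, -0.5171475218828679, -0.8557660926448692]]}
side {'fx': 363.69396869405335, 'fy': 363.69396869405335, 'cx': 254.37320322653588, 'cy': 187.12153720227676, 'k1': -0.07303213388266915, 'position': [0.22000929693320154, 0.7340692750403076, 0.6835919693542812], 'rotation': [[-0.9270621042618913, -0.23270932565906816, 0.29394255321884866], [-0.37431801294670036, 0.5305714253544982, -0.7605129767340789], [0.021020942537093145, -0.8150707529709293, -0.5789799544252412]]}
wrist {'fx': 300.3550050942368, 'fy': 300.3550050942368, 'cx': 255.7411918300413, 'cy': 195.15214259248685, 'k1': -0.048804384648561266, 'position': [0.30659240537572147, -0.6055661324519631, 0.3836634184885143], 'rotation': [[0.35912809274349866, -0.8974707946232859, -0.25607261821729926], [-0.9332814516055103, -0.3463925950450683, -0.09485727271565912], [-0.0035700268243549706, 0.27305373627948953, -0.9619921579785786]]}
0.15 0.1473 [[-9.33498259e-01 -5.52658120e-04  3.58581504e-01]
 [-3.58581925e-01  1.60722867e-03 -9.33496877e-01]
 [-6.04178445e-05 -9.99998556e-01 -1.69851837e-03]]
```

View pics/scene0.png

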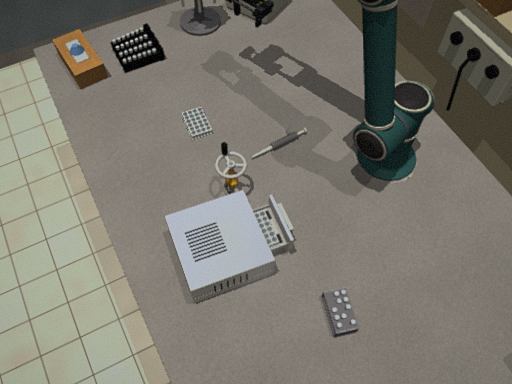

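View pics/side0.png

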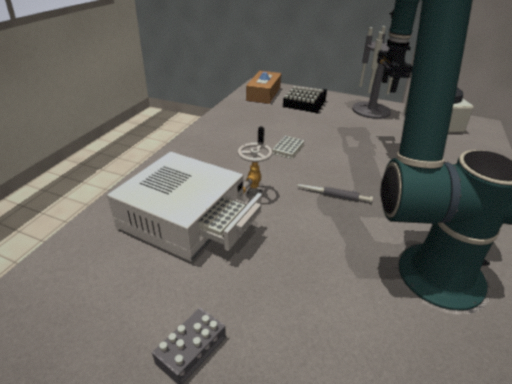

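The scene view shows the cabinet at about (222,245), the drawer at about (280,220), the wheel at about (231,165) and the handle at about (225,149). The side view shows the wheel at about (254,152) and the handle at about (261,134). I'll enlarge both.

Run:
```python
import cv2
a=cv2.imread("pics/scene0.png")[130:305,155:315]; cv2.imwrite("pics/sc.png",cv2.resize(a,None,fx=3.4,fy=3.4,interpolation=cv2.INTER_CUBIC))
a=cv2.imread("pics/side0.png")[115:260,105:285]; cv2.imwrite("pics/si.png",cv2.resize(a,None,fx=4,fy=4,interpolation=cv2.INTER_CUBIC))
```

```text
(no output)
```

View pics/sc.png

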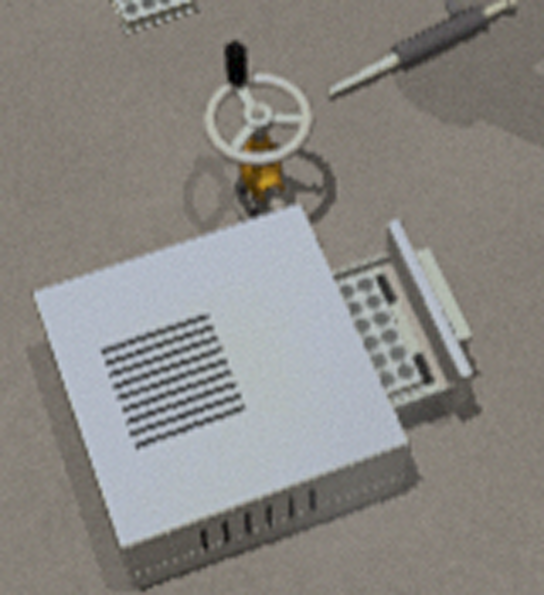

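View pics/si.png

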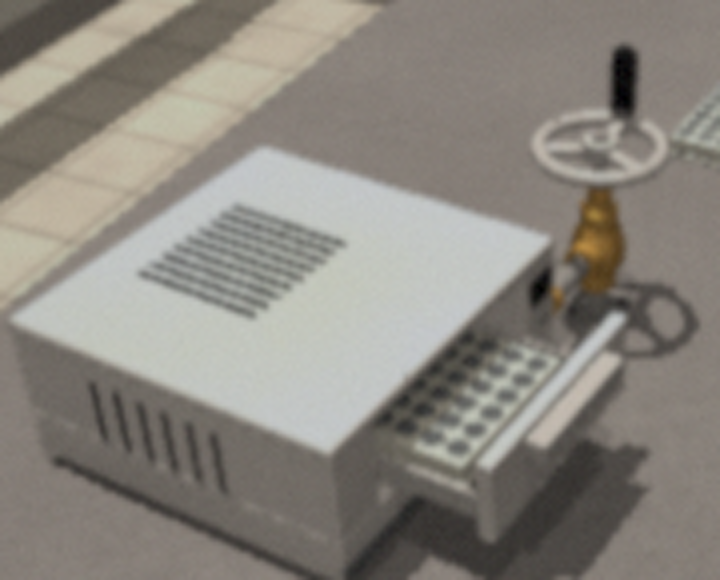

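Both crops are clear. I read the four cabinet top corners, the drawer front's top edge, the hub and the handle in each view. Next I'll fit the dryer pose and check it against the hub.

```bash
cat > h.py <<'E'
import numpy as np
from rig import ctrl,cams,inverse_kinematics
G=ctrl.grip_point_offset
def ray(n,uv,m=None):
    m=m or cams.camera_model(n)
    d=np.array([(uv[0]-m["cx"])/m["fx"],(uv[1]-m["cy"])/m["fy"]]); s=d.copy()
    for _ in range(20): s=d/(1+m["k1"]*(s@s))
    return np.array(m["position"]),np.array(m["rotation"])@[s[0],s[1],1]
def atz(n,uv,z,m=None):
    p,d=ray(n,uv,m); return p+d*(z-p[2])/d[2]
E
python3 - <<'E'
from h import *
from scipy.optimize import least_squares
S=lambda u,v:("scene",(155+(u-1.2)/3.4,130+(v-1.2)/3.4))
D=lambda u,v:("side",(105+(u-1.5)/4,115+(v-1.5)/4))
obs=[(S(300,207),0,-.13),(S(408,440),0,.13),(S(35,293),.26,-.13),(S(122,545),.26,.13),
(D(552,240),0,-.13),(D(335,452),0,.13),(D(12,322),.26,.13),(D(265,148),.26,-.13)]
P=[(atz(*o,.125)[:2],a,b) for o,a,b in obs]
def f(q):
    c,s=np.cos(q[2]),np.sin(q[2])
    return np.concatenate([q[:2]+[c*a-s*b,s*a+c*b]-p for p,a,b in P])
r=least_squares(f,[.5,0,0]);q=r.x;print("dryer",q,np.degrees(q[2]));print(r.fun.reshape(-1,2).round(3))
c,s=np.cos(q[2]),np.sin(q[2]);R=np.array([[c,-s],[s,c]])
loc=lambda p:(R.T@(p[:2]-q[:2])).round(4)
print("valve",q[:2]+R@[.01,-.215])
for n,o,z in [("hubS",S(259,114),.16),("hubD",D(600,133),.16),("rimS",S(259,119),.151),("rimD",D(600,146),.151),("htopS",S(235,43),.212),("htopD",D(624,48),.212),("hbS",S(238,85),.16),
 ("dr1",S(400,222),.114),("dr2",S(470,375),.114),("drD1",D(622,317),.114),("drD2",D(485,470),.114),("ledge1",S(427,250),.11),("ledge2",S(469,335),.11)]:
    p=atz(*o,z);print(n,p[:2].round(4),loc(p))
E
```

```text
dryer [ 0.56967793  0.08205464 -0.10647083] -6.100329434109372
[[-0.007 -0.002]
 [-0.004  0.005]
 [-0.002  0.   ]
 [-0.002  0.005]
 [-0.    -0.005]
 [ 0.001  0.002]
 [ 0.006 -0.001]
 [ 0.006 -0.004]]
valve [ 0.5567733  -0.13279058]
hubS [ 0.5594 -0.1347] [ 0.0128 -0.2166]
hubD [ 0.5596 -0.1384] [ 0.0134 -0.2203]
rimS [ 0.5594 -0.1353] [ 0.0129 -0.2172]
rimD [ 0.5582 -0.1353] [ 0.0117 -0.2174]
htopS [ 0.5581 -0.1835] [ 0.0167 -0.2653]
htopD [ 0.5574 -0.177 ] [ 0.0153 -0.2589]
hbS [ 0.5622 -0.1738] [ 0.0197 -0.2552]
dr1 [0.4842 0.0066] [-0.077  -0.0841]
dr2 [0.5056 0.1737] [-0.0734  0.0843]
drD1 [0.4838 0.0083] [-0.0776 -0.0825]
drD2 [0.5023 0.1781] [-0.0772  0.0883]
ledge1 [0.4753 0.0427] [-0.0897 -0.0492]
ledge2 [0.4851 0.1373] [-0.0899  0.0459]
```

The fit is good to about 5 mm. The valve axis is near (0.559,-0.135), with the handle on its -y side at about 43 mm, which matches the given 44 mm. The drawer front sits at local x of about -0.077, so it's roughly 0.06 open. Next I'll push the drawer.

Run:
```python
from h import *
import cv2
q=np.array([.570,.082]);a=-.1065;c,s=np.cos(a),np.sin(a);R2=np.array([[c,-s],[s,c]])
z=np.array([s,-c,0]);z=np.array([ -R2[0,1],-R2[1,1],0]);y=np.array([0,0,-1.]);R=np.column_stack([np.cross(y,z),y,z])
W=lambda lx,h:[*(q+R2@[lx,0]),h+G]
p=ctrl.get_tcp_pos();ctrl.servo_line([p[0],p[1],.46],vel=.25)
ctrl.move_pose(W(-.15,.29),R);ctrl.grip(0)
ctrl.servo_line(W(-.15,.103),vel=.2)
print("t",ctrl.get_t(),ctrl.get_wrist_force())
print(ctrl.servo_line(W(-.06,.103),vel=.08,threshold=20),ctrl.get_wrist_force())
print(ctrl.servo_line(W(-.012,.103),vel=.025,threshold=20))
ctrl.pause(.3)
t=np.array(ctrl.get_tcp_pos());print("local",R2.T@(t[:2]-q),t[2]-G,ctrl.get_wrist_force(),ctrl.get_t())
cv2.imwrite("pics/side1.png",cv2.resize(cams.get_image("side")[115:260,105:285,::-1],None,fx=4,fy=4,interpolation=cv2.INTER_CUBIC))
```

```text
t 5.5583 [-0.17410594  0.32058797  0.86224647]
False [ 1.05518514  0.14129921 -0.16622528]
True
local [-0.03428091 -0.0001183 ] 0.1016161880656355 [ 0.25917091  0.45073039 -0.46393362] 8.2833
```

View pics/side1.png

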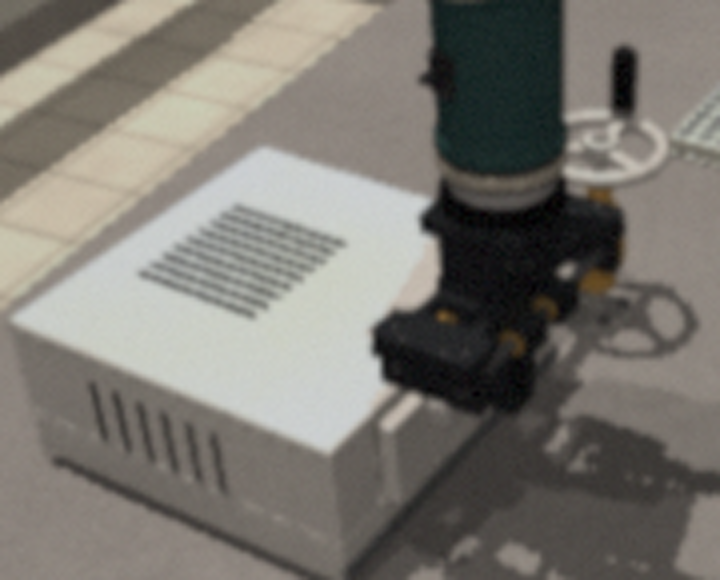

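The drawer front now looks flush, with only its 12 mm thickness showing, and contact stopped at -0.034, close to the -0.037 I expected. I'll confirm with a second firm push, then look at the handle from above.

Run:
```python
from h import *
import cv2,json
q=np.array([.570,.082]);a=-.1065;c,s=np.cos(a),np.sin(a);R2=np.array([[c,-s],[s,c]])
W=lambda lx,h:[*(q+R2@[lx,0]),h+G]
L=lambda:R2.T@(np.array(ctrl.get_tcp_pos())[:2]-q)
print(ctrl.servo_line(W(-.012,.103),vel=.025,threshold=24),L())
ctrl.pause(.3)
ctrl.servo_line(W(-.12,.103),vel=.2);ctrl.servo_line(W(-.12,.3),vel=.25);ctrl.grip(1.0,25)
R=np.column_stack([[0,-1,0],[0,0,-1],[1,0,0]]).astype(float)
ctrl.move_pose([.559,-.1785,.30+G],R)
ctrl.pause(.2)
m=cams.camera_model("wrist");im=cams.get_image("wrist");cv2.imwrite("pics/w1.png",cv2.resize(im[:,:,::-1],None,fx=1.5,fy=1.5))
json.dump({k:(v.tolist() if hasattr(v,'tolist') else v) for k,v in m.items()},open("w1.json","w"))
cv2.imwrite("pics/s2.png",cv2.resize(cams.get_image("scene")[130:305,155:315,::-1],None,fx=3.4,fy=3.4))
print(ctrl.get_tcp_pos(),ctrl.get_qpos(),ctrl.get_t())
for ax in np.radians(np.arange(0,360,45)): 
    j=inverse_kinematics([.559+.044*np.cos(ax),-.1355+.044*np.sin(ax),.188+G],R);print(None if j is None else np.round(j))
```

```text
True [-3.10728282e-02 -9.29982436e-05]
[ 0.55900729 -0.17818181  0.44740862] [-2.01117415e+01  4.22530037e+00  1.00024373e+02 -3.77047503e-04
  7.57400742e+01 -2.01343857e+01] 14.125
[-15.  12. 103.  -0.  65. -15.]
[-12.  10. 106.  -0.  64. -12.]
[-12.   7. 110.  -0.  64. -12.]
[-14.   3. 113.  -0.  64. -14.]
[-17.   3. 114.  -0.  64. -17.]
[-20.   5. 111.  -0.  64. -20.]
[-20.   9. 107.  -0.  64. -20.]
[-18.  11. 104.  -0.  65. -18.]
```

View pics/w1.png

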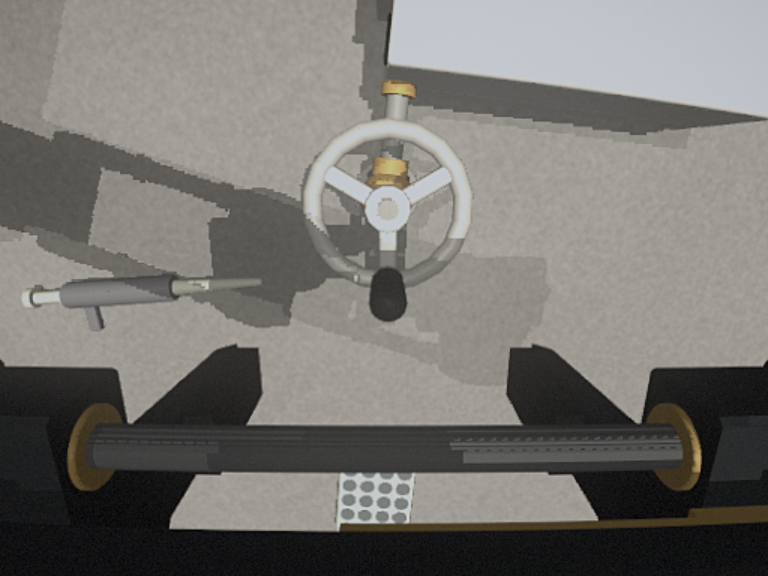

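View pics/s2.png

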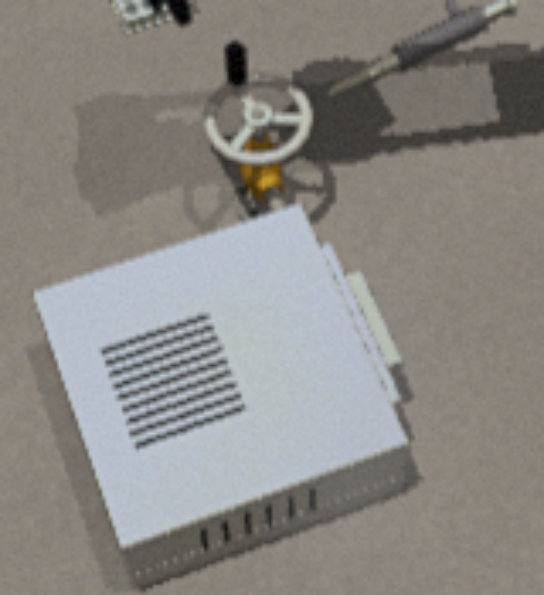

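The drawer front sits against the cabinet. In the wrist view the hub is at (388,209) and the handle's domed top at (388,303), both in 1.5x pixels. I'll compute positions and grip, then refine the axis.

Run:
```python
from h import *
import json
m=json.load(open("w1.json"))
w=lambda u,v,z:atz("wrist",((u+.5)/1.5-.5,(v+.5)/1.5-.5),z,m)[:2].round(4)
print("hub",w(388,209,.159),"rimLR",w(303,204,.155),w(471,204,.155),"rimTB",w(388,118,.157),w(388,290,.150),"htop",w(388,303,.212))
R2=lambda a:np.array([[np.cos(a),-np.sin(a)],[np.sin(a),np.cos(a)]])
for u,v in((357,275),(400,360)): print("ledge local",R2(.1065)@(atz("scene",(155+(u-1.2)/3.4,130+(v-1.2)/3.4),.11)[:2]-[.57,.082]))
```

```text
hub [ 0.5604 -0.1332] rimLR [ 0.5097 -0.1306] [ 0.6101 -0.1305] rimTB [ 0.5603 -0.0823] [ 0.5607 -0.1852] htop [ 0.5601 -0.1749]
ledge local [-0.01950217 -0.04837133]
ledge local [-0.02262146  0.04612688]
```

The axis is at (0.560,-0.1335), the average of the hub and rim readings, and the handle is at -90° on a 44 mm radius. The scene and side views agree within 2 mm. I'll descend and grip, then turn clockwise in short chords while watching the tangential force.

```bash
cat >> h.py <<'E'
C=np.array([.5602,-.1335]);r=.044;Z=.188+G
R=np.column_stack([[0,-1,0],[0,0,-1],[1,0,0]]).astype(float)
def at(deg,rr=r): a=np.radians(deg);return [*(C+rr*np.array([np.cos(a),np.sin(a)])),Z]
def state():
    f=np.array(ctrl.get_wrist_force());d=np.array(ctrl.get_tcp_pos())[:2]-C
    u=d/np.hypot(*d);return np.degrees(np.arctan2(d[1],d[0])),np.hypot(*d),f[:2]@u,f[:2]@[-u[1],u[0]],f[2]
E
python3 - <<'E'
from h import *
ctrl.servo_line([*at(-90)[:2],.25+G],R,vel=.15);ctrl.servo_line(at(-90),vel=.1,threshold=15)
ctrl.grip(0,25);print("w",ctrl.get_grip_width()*88,np.round(state(),3),ctrl.get_t())
for d in range(-105,-166,-15):
    hit=ctrl.servo_line(at(d),vel=.06,threshold=18);print(d,hit,np.round(state(),2),ctrl.get_t())
    if hit:break
E
```

```text
w 19.02988022946588 [-8.9839e+01  4.4000e-02  7.2300e-01  1.2580e+00 -1.0590e+00] 16.425
-105 False [-1.0623e+02  4.0000e-02 -1.3300e+00 -2.2700e+00  3.6000e-01] 16.7667
-120 False [-1.2114e+02  4.0000e-02 -3.8300e+00 -2.4600e+00  3.0000e-02] 17.1083
-135 False [-1.3582e+02  4.0000e-02 -5.2800e+00 -8.9000e-01 -3.4000e-01] 17.45
-150 False [-1.5073e+02  4.0000e-02 -6.1100e+00 -1.6600e+00 -1.2500e+00] 17.7917
-165 False [-1.6546e+02  4.0000e-02 -6.7900e+00 -2.8700e+00 -3.6200e+00] 18.1333
```

Gripped at a 19 mm width, and the wheel is turning with low forces. I'll carry on to the stop.

Run:
```python
from h import *
for d in range(-180,-436,-15):
    hit=ctrl.servo_line(at(d),vel=.06,threshold=15);s=state();print(d,hit,np.round(s,3),round(ctrl.get_t(),2))
    if hit or abs(s[3])>12:break
ctrl.pause(.3);print(np.round(state(),4),ctrl.get_grip_width()*88)
```

```text
-180 False [ 1.79851e+02  4.40000e-02 -5.94800e+00 -1.55500e+00 -4.93700e+00] 18.48
-195 False [ 1.65063e+02  4.40000e-02 -5.27200e+00 -1.72700e+00 -2.80800e+00] 18.82
-210 False [ 1.49868e+02  4.40000e-02 -4.10400e+00 -3.17000e-01 -3.76800e+00] 19.16
-225 False [ 1.34586e+02  4.40000e-02 -5.55800e+00 -8.26000e-01 -3.09700e+00] 19.5
-240 False [ 1.19479e+02  4.40000e-02 -5.93700e+00 -1.20400e+00 -3.15300e+00] 19.84
-255 False [ 1.04612e+02  4.40000e-02 -5.09100e+00 -1.96100e+00 -3.50500e+00] 20.18
-270 False [ 8.9521e+01  4.4000e-02 -3.9780e+00 -1.4220e+00 -2.0770e+00] 20.52
-285 False [ 7.4261e+01  4.4000e-02 -2.4560e+00 -2.2100e+00 -9.4700e-01] 20.87
-300 False [ 5.9185e+01  4.4000e-02  1.4000e+00 -1.3080e+00 -2.1640e+00] 21.21
-315 False [ 4.4291e+01  4.4000e-02  3.7760e+00 -1.8550e+00 -1.6510e+00] 21.55
-330 False [29.545  0.044  5.319 -1.304 -3.56 ] 21.89
-345 False [14.561  0.045  6.91  -0.957 -4.255] 22.23
-360 False [-0.71   0.045  5.066 -0.322 -4.5  ] 22.57
-375 False [-15.936   0.045   5.73   -0.617  -4.205] 22.92
-390 False [-31.012   0.044   5.415  -1.363  -3.555] 23.26
-405 True [-36.524   0.045   1.098   2.226   0.587] 23.47
[-36.1721   0.0446   0.7168   0.793    4.8822] 19.073471460577085
```

A hard contact at -396.5°, 306° (5.3 rad) from the start, which falls in the stated range. I'll press again to confirm it's the stop.

Run:
```python
from h import *
for k in range(2):
    hit=ctrl.servo_line(at(-400),vel=.02,threshold=18);print(hit,np.round(state(),3));ctrl.pause(.4);print(np.round(state(),3),ctrl.get_tcp_pos(),ctrl.get_t())
```

```text
True [-37.434   0.044   1.228   1.108   1.602]
[-37.402   0.044  -0.818  -0.185   2.194] [ 0.59545294 -0.16045473  0.33519632] 24.3917
False [-3.8363e+01  4.4000e-02  1.7500e+00  7.0920e+00 -6.0000e-03]
[-3.8319e+01  4.4000e-02  2.0090e+00  6.9970e+00  3.6000e-02] [ 0.59476981 -0.16082028  0.33522435] 25.05
```

Run:
```python
from h import *
for d in (-402,-404):
    hit=ctrl.servo_line(at(d),vel=.02);ctrl.pause(.3);print(hit,np.round(state(),3),ctrl.get_t())
```

```text
False [-38.951   0.044   2.106  11.413  -2.083] 25.6
False [-39.637   0.044   2.111  16.335  -3.051] 26.15
```

The force rises stiffly (7, 11, then 16 N for 0.7° each), so the wheel is at its stop. The zero-force angle is about -397.4°, so the target is +322.6°. Now I'll back off 720°.

Run:
```python
from h import *
import cv2
tot=0;prev=state()[0];fm=0
for d in np.linspace(-397.4,322.6,49):
    if ctrl.servo_line(at(d),vel=.06,threshold=30): print("HIT",d)
    s=state();tot+=(s[0]-prev+180)%360-180;prev=s[0];fm=max(fm,np.hypot(s[2],s[3]))
ctrl.pause(.5);print(tot,fm,np.round(state(),3),ctrl.get_grip_width()*88,ctrl.get_t())
cv2.imwrite("pics/s3.png",cv2.resize(cams.get_image("scene")[110:285,155:335,::-1],None,fx=3.4,fy=3.4))
cv2.imwrite("pics/w3.png",cams.get_image("wrist")[:,:,::-1])
```

```text
722.9358026692398 9.172077895565126 [-36.923   0.044   4.416   1.902  -5.169] 19.172430769063507 43.3
```

View pics/w3.png

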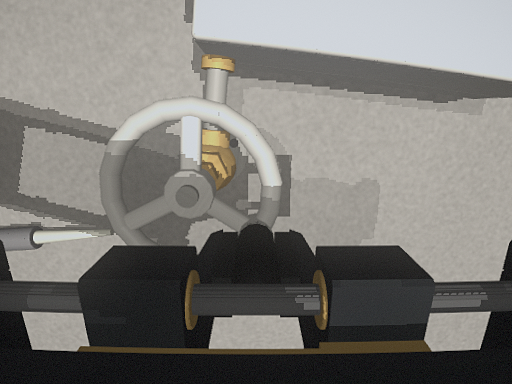

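View pics/s3.png

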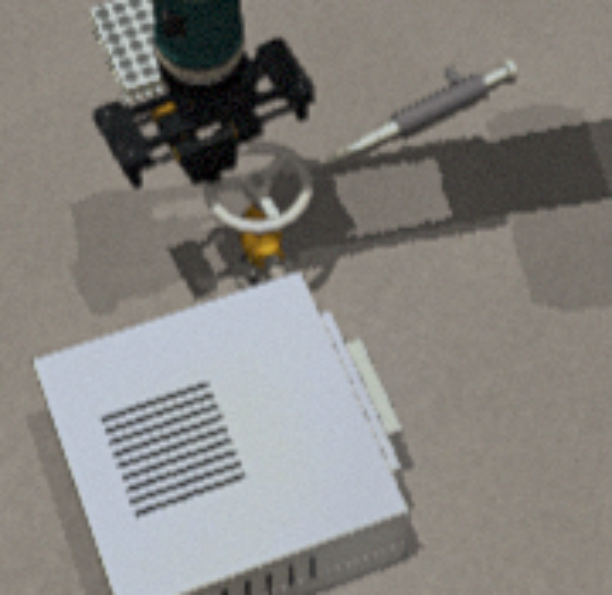

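The wrist view shows the handle gripped between the fingers at about (257,235). The drawer is home in the scene view and the bystanders haven't moved. I'm handing the job in.

```bash
python3 -c "
from rig import ctrl,job
print(ctrl.get_t(),ctrl.get_grip_width(),max(abs(x) for x in ctrl.get_dq()))
job.sign_off()"
```

```text
43.4 0.2166013194909298 0.14010421574178636
the job is handed in; nothing more can be done
```

I pushed the drawer home, closed the purge valve to its stop and backed it off two turns. I handed the job in at 43.4 s with the gripper still holding the handle. The sign-off gives no verdict, so these are my own last checks:

- **Drawer:** it stopped hard at more than 20 N, and again at 24 N, well above the 6 N catch. The final scene picture still shows it home.
- **Valve stop:** the wheel turned clockwise 306° (5.3 rad) before it stopped. Pressing again raised the force steadily from 7 to 16 N with little movement, so it was against the stop. It took several presses to settle, creeping 1–3° from finger give or slip, and I took the zero-force angle of -397.4° as closed.
- **Setting:** the gripper ended 720.4° from that closed angle, about 0.01 rad over two turns, against the allowed 0.2 rad. I don't have a direct reading of the wheel angle, so the 1–3° of creep is the main uncertainty.
- **Grip:** the commanded grip is 25 N, the fingers read 19 mm on the 20 mm handle, and the arm was nearly still at sign-off (0.14 deg/s at most).
- **Bystanders:** the microplate and pipette look unmoved in the later pictures. The tube rack was outside those crops, but the arm never worked near it.

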